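# Roll the jig's knurled wheel to set the jaw gap

### The arm

A 7-joint arm with a two-finger parallel gripper is mounted at the origin on the work surface. World frame = base frame: x ahead of the robot, y to its left, z up, the work surface at z = 0. Lengths are in m, angles in rad, forces in N, time in s.
With the tool pointing down it reaches from about 0.425 to 0.95 m from the base axis. Payload 16.7 kg.
Tool frame: the origin (TCP) lies on the centre line of the jaws, within the pads' length; the fingertips stand 17 mm ahead of it and the grasp point (between the pads) lies 2 mm behind it (tip_reach is the z of the fingertips in the tool frame, in m); z points along the fingers, y is the line along which they close (so a half turn about z gives the same grasp; the last joint's range is limited). The gripper opens to 94 mm and grips with 3 to 60 N. Pads are 16 mm wide; open, the fingers measure 119 mm over their backs; the gripper's body (75 mm by 177 mm) begins 78 mm behind the grasp point.
Start: joints at [-1.27, 0.426, 0.074, 1.606, -0.034, 1.111, -0.067], TCP at [0.294, 0.608, 0.222] pointing down, gripper open.
Joint ranges: [-2.85, 2.85], [-0.5, 2.14], [-1.23, 1.37], [0.21, 2.46], [-1.02, 4.16], [0.16, 2.05], [-2.73, 2.73]. Speed limits (rad/s): [1.89, 1.89, 2.39, 2.39, 3.01, 3.01, 3.01].

### API

Orientations are given as a 3x3 rotation matrix whose columns are the frame's x, y, z axes.
In Python, from rig import get_state, read_camera, sign_off, tip_reach gives the robot as it stands.
- The arm moves only by the shell command python3 -m creep 'ROWS' [FORCE]. ROWS is JSON, a list of rows, each a list of 5 numbers: the shift along the tool's x, y, z in mm, then the turn about the tool's z in units of 6 degrees (1.0 is 6 degrees), then the finger opening in mm, from 0 to 94. A call has 1 to 20 rows; each row is the pose to reach, as a shift and turn from the pose commanded when the call began, along the tool's axes at that moment; what a row does not reach only later rows make up. A row lasts 1/8 s, in which the tool goes at most 62.5 mm and 10.7 degrees, less where a joint would pass 70% of its speed; a pose out of reach is approached as far as the arm can. A call with a gripper value outside its range is refused whole. The fingers move at their own pace and stop on an object; FORCE is the grip in N (left out, the last holds). Time passes only in rows, so rows that repeat a pose let the fingers close. It gives the time, the measured TCP pose, the force, the opening and the grip force at its end, in the units of the state.
- get_state(): the state, without advancing time (a new reading comes with each control period).
- read_camera(name): name is "scene" or "top" or "wrist"; returns a dict with "img" (400x640x3 uint8, red, green, blue), "range_z" (400x640 float32, m along the optical axis (not along the pixel's ray), 0 where there is no reading), "K" (3x3 intrinsics, pixels), "view" (4x4, takes a point from world to camera coordinates). Camera axes: x right, y up, looking along -z (the intrinsics and any distortion apply to the point x, -y, -z); pixel columns grow to the right and rows downward; lengths in m; the calibration is good to about 2 mm. A picture is of the moment at which its call begins.
- sign_off(): hands the job in; it is judged then, once.
The state is a dict: "time_s": time; "joint_positions": joint angles; "dq": joint speeds; "joint_efforts": joint torques, N m; "position": TCP position; "tcp_rot": TCP orientation; "force": force on the tool from outside, world axes, zero at the start; "moment": the same for the moment, N m; "gripper_width": opening from 0.0 (shut) to 1.0 (fully open); "grip_force": force on a finger pad.
Only numpy, scipy, OpenCV 4.12 (cv2) and the standard library are available. Lean on these libraries where they do the work, as an engineer would, in place of code of your own. Each camera call takes 0.05 s, during which the arm holds its last target. There are 200 camera calls.

### The job

The tablet lies in the repair jig with too wide a gap in front of the sliding jaw. Press a fingertip lightly on top of the knurled wheel and roll it, stroke by stroke, until the jaw's red pointer stands within the green gauge band, then take the hand off. Move the jaw only by the wheel, do not let it shove the tablet, and leave the gauge band, the tablet and the tools and cup lying around where they are; grasp and lift nothing.

Things in the scene. Friction and masses are not known exactly. Their poses are not given: they have to be found in the camera images.
- jig: Tablet repair jig fixed to the bench: aluminium deck 420 x 260 x 12 mm with blue fittings. Origin at z = 0 (bench top) under the middle of the knurled wheel. Its +x axis points from the wheel to the jaw, tablet and fixed stop; +y is horizontal along the wheel's axle; the deck reaches from x = -60 to +360 mm and y = -130 to +130 mm.
- wheel: Knurled steel adjuster wheel with four orange ridges, diameter 64 mm, 26 mm wide, axle horizontal along the jig's y. Origin at its centre, 54 mm above the bench. Its frame turns with it. It stands between two blue cheeks (out to y = 29 mm either side, x = -48 to +48 mm, tops 70 mm above the bench), so only its top 16 mm shows. It stays where it is left.
- wheel_top (a point): Top of the wheel's rim, 86 mm above the bench; stays on top as the wheel turns. The wheel is rigid and grippy; 5 to 15 N of press is plenty to roll it without slip. Rolling the top to the jig's +x (towards the tablet) drives the jaw to +x, 12 mm per radian or 0.375 mm per mm of fingertip travel; rolling back opens the gap. Friction about 2 N at the rim.
- jaw: Grey sliding jaw, 170 mm wide (y), 22 mm thick (x), top 37 mm above the bench, with a red pointer blade on its +y end. Origin at the middle of its front face (facing the tablet), 12 mm above the bench. It slides along the jig's x, geared to the wheel; its front face is between 125 and 137 mm ahead of the wheel's axle at the start.
- pointer (a point): Tip end of the red pointer blade (4 mm wide in x, 21 mm above the bench, 108 mm to the +y side of the jig's middle), in line with the jaw's front face.
- gauge: Green gauge band on the white scale strip of the deck: 8 mm wide along the jig's x, 30 mm long in y, its centre 113 mm to the +y side of the jig's middle. Origin at the centre of its underside, axes as the jig's. It is 155 to 180 mm ahead of the wheel's axle. The pointer passes just above it and is within it when the two are less than 4 mm apart along the jig's x.
- tablet: Opened black tablet, 134 x 200 x 7.5 mm, 330 g, lying loose on the deck against the fixed stop. Origin at the centre of its underside, 258 mm ahead of the wheel's axle (near edge at 191 mm).
- screwdriver: Loose red-handled screwdriver, 150 mm long, lying on the bench on the -y side of the jig.
- screw_cup: Loose small white cup, 56 mm across, 35 mm tall, standing on the bench on the +y side of the jig. Origin under its middle.
- spudger: Loose blue plastic pry tool, about 127 x 18 x 10 mm, lying on the bench on the +y side of the jig.

How it is judged:
On the way:
1. a fingertip rolls the wheel and the jaw travels with it (contact force between the fingers and wheel above 0.5 N and linear speed of jaw above 0.001 m/s), for 0.2 s.
At the end, for the whole second after the job is handed in: The pointer stands within the green band (centres no more than 4 mm apart along the jig), the jaw is still, and the gauge band and the tablet are where they were (within 3 and 8 mm) (x of pointer in the frame of gauge between -0.004 and 0.004 m and linear speed of jaw below 0.002 m/s and distance of gauge from where it was at the start of the episode below 0.003 m and distance of tablet from where it was at the start of the episode below 0.008 m); the robot touches nothing.
It fails at once if the jaw, its pointer or the gauge band is pushed by the robot (contact force between any of the fingers, the arm and jaw above 1 N or contact force between any of the fingers, the arm and gauge above 3 N).
It fails at once if the wheel is pressed hard (over 80 N) (contact force between the fingers and wheel above 80 N).
It fails at once if the jaw shoves the tablet (contact force between jaw and tablet above 1 N).
It fails at once if the tablet or a bystander is shifted or lifted (distance of tablet from where it was at the start of the episode above 0.01 m or distance of any of screwdriver, screw_cup, spudger from where it was at the start of the episode above 0.02 m).
It also fails if it takes over 53 s, if anything falls off the work surface, if the arm or the gripper's body presses on something with over 40 N, if the wrist force passes 120 N, or if a joint passes its speed limit or range.

## Working session

There is one attempt and no reset: what is moved stays moved. The work goes in short steps, Python scripts to look and compute and a shell command to move; the robot and the scene stay as the last step left them, time stands still between calls to the robot, and variables do not carry over. Pictures are saved under pics/ and viewed, at most 10 in all, crops included, and the job is handed in when it is done.

```bash
mkdir -p pics; cat > h.py <<'E'
import numpy as np, cv2
from rig import *
def cam(n):
    c=read_camera(n); c['img']=np.asarray(c['img']); return c
def save(c,f): cv2.imwrite('pics/'+f,c['img'][:,:,::-1])
def ray(c,u,v):
    K=np.array(c['K']);V=np.array(c['view']);R=V[:3,:3];t=V[:3,3]
    d=np.linalg.inv(K)@[u,v,1];d=np.array([d[0],-d[1],-d[2]])
    return -R.T@t, R.T@d
def onplane(c,u,v,z):
    o,d=ray(c,u,v); return o+d*(z-o[2])/d[2]
def byrange(c,u,v):
    o,d=ray(c,u,v); return o+d*c['range_z'][int(v),int(u)]
E
python3 - <<'E'
from h import *
s=get_state();print(s['time_s'],s['position'],np.round(s['tcp_rot'],3),s['force'],tip_reach)
for n in('top','scene'):
    c=cam(n);save(c,n+'0.png');print(n,np.round(c['K'],1).tolist(),ray(c,320,200))
    np.savez(n+'0.npz',**{k:np.array(c[k]) for k in('img','range_z','K','view')})
E
```

```text
0.0 [0.29395229 0.6071987  0.22181083] [[-0.9    0.436 -0.   ]
 [ 0.436  0.9   -0.001]
 [-0.    -0.001 -1.   ]] [-0.19850163  0.33904493  0.24196994] 0.017
top [[374.8, 0.0, 313.0], [0.0, 374.8, 198.2], [0.0, 0.0, 1.0]] (array([0.54962691, 0.06291397, 1.05943455]), array([ 0.1076682 , -0.02888923, -0.99395298]))
scene [[401.9, 0.0, 319.6], [0.0, 401.9, 196.7], [0.0, 0.0, 1.0]] (array([0.94396993, 0.68393841, 0.75880711]), array([-0.30766068, -0.64173588, -0.70255856]))
```

View pics/top0.png

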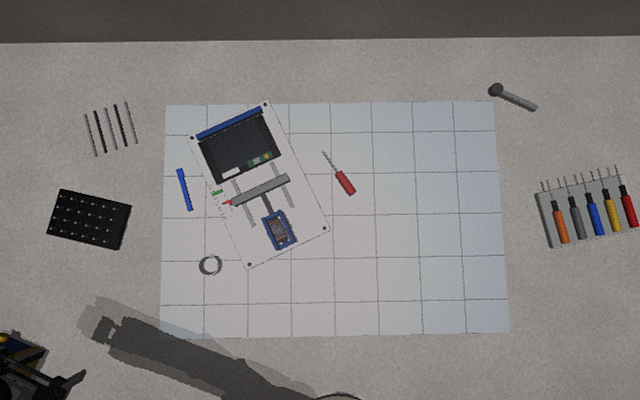

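View pics/scene0.png

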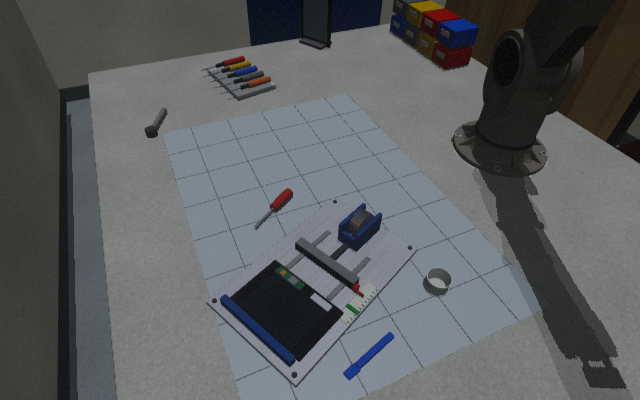

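The top view shows the wheel at about (279,230), the jaw at (258,190), the red pointer at (227,202), the green band at (217,192) and the tablet at (240,150). The jig's +x points up and to the left in the picture. The scene view agrees.

```bash
cat > meas.py <<'E'
from h import *
def blobs(c,kind,box):
    hsv=cv2.cvtColor(c['img'],cv2.COLOR_RGB2HSV);H,S,V=cv2.split(hsv)
    m={'blue':(H>100)&(H<130)&(S>130),'green':(H>45)&(H<85)&(S>110),'red':((H<8)|(H>172))&(S>130)}[kind].astype(np.uint8)
    n,l,st,ce=cv2.connectedComponentsWithStats(m)
    u0,v0,u1,v1=box
    return [(st[i,4],ce[i],l==i) for i in range(1,n) if st[i,4]>5 and u0<ce[i][0]<u1 and v0<ce[i][1]<v1]
E
python3 - <<'E'
from meas import *
np.set_printoptions(precision=4,suppress=True)
for n,box in(('top',(160,95,345,275)),('scene',(200,190,425,385))):
    c=dict(np.load(n+'0.npz'))
    for k,z in(('blue',.07),('green',.0125),('red',.021)):
        for a,ce,m in blobs(c,k,box):
            pts=np.argwhere(m)[:,::-1].astype(np.float32)
            w=np.array([onplane(c,u,v,z)[:2] for u,v in pts],np.float32)
            print(n,k,a,ce,'plane',onplane(c,*ce,z)[:2],'range',byrange(c,*ce),cv2.minAreaRect(w))
E
```

```text
top blue 349 [228.086 122.361] plane [0.873  0.2794] range [0.8857 0.288  0.031 ] ((0.8734658360481262, 0.2780626714229584), (0.01437734067440033, 0.18968690931797028), 24.524932861328125)
top blue 213 [183.9577 188.0986] plane [0.6948 0.3951] range [0.7038 0.4157 0.0086] ((0.6926704049110413, 0.3936517536640167), (0.11581417173147202, 0.015570251271128654), 16.82097625732422)
top blue 137 [281.9562 227.5255] plane [0.5857 0.1357] range [0.5851 0.1347 0.0843] ((0.5826665163040161, 0.14117655158042908), (0.0914224311709404, 0.04220815747976303), 24.628536224365234)
top blue 73 [269.3699 233.6575] plane [0.5702 0.1689] range [0.5702 0.1689 0.0704] ((0.5706282258033752, 0.16894038021564484), (0.0905623808503151, 0.005836040247231722), 24.129196166992188)
top green 23 [216.913  191.8261] plane [0.6911 0.3218] range [0.6909 0.3215 0.0135] ((0.6908321380615234, 0.32188716530799866), (0.006005442701280117, 0.02738913893699646), 22.71733283996582)
top red 19 [227.4737 201.6842] plane [0.6618 0.2901] range [0.6616 0.2897 0.0229] ((0.6623354554176331, 0.2926953434944153), (0.02496498078107834,
[... 1657 characters left out ...]
72 0.0195] ((0.7678114771842957, 0.22218818962574005), (0.01892523653805256, 0.015132009983062744), 26.365957260131836)
scene green 49 [352.0612 308.5918] plane [0.6889 0.3205] range [0.6908 0.3231 0.018 ] ((0.6891322731971741, 0.3202246129512787), (0.007767880335450172, 0.0285821370780468), 24.548324584960938)
scene red 191 [281.6859 198.5026] plane [ 0.7107 -0.0347] range [ 0.7131 -0.0272  0.0288] ((0.7114161252975464, -0.03326655551791191), (0.08346401900053024, 0.024392912164330482), 34.02107620239258)
scene red 50 [356.64 288.68] plane [0.6607 0.2865] range [0.6633 0.2902 0.0279] ((0.6586499810218811, 0.2902655303478241), (0.015296155586838722, 0.031085319817066193), 14.634123802185059)
```

```bash
python3 -m creep '[[-10,-6,2,0.2,0],[-45,-28,5,0.8,0],[-90,-56,10,1.4,0],[-135,-84,15,2,0],[-180,-112,25,2.6,0],[-225,-140,35,3.3,0],[-270,-168,45,3.9,0],[-315,-196,55,4.6,0],[-360,-224,62,5.2,0],[-400,-249,68,5.8,0],[-435,-271,72,6.3,0],[-452,-282,75,6.6,0],[-458,-285,75,6.6,0],[-458,-285,75,6.6,0],[-458,-285,75,6.6,0]]' 15
python3 - <<'E'
from h import *
s=get_state();print(s['time_s'],s['position'],np.round(s['tcp_rot'],3).tolist(),s['force'],s['gripper_width'])
for n in('wrist','scene'):
    c=cam(n);save(c,n+'1.png')
    np.savez(n+'1.npz',**{k:np.array(c[k]) for k in('img','range_z','K','view')})
i=cv2.imread('pics/scene1.png')[150:350,200:460];j=cv2.resize(i,None,fx=1.6,fy=1.6,interpolation=cv2.INTER_CUBIC)
w=cv2.imread('pics/wrist1.png');w=cv2.resize(w,(416,260))
cv2.imwrite('pics/both1.png',np.vstack([j,w]))
E
```

```text
time_s: 1.98
position: [0.5816, 0.1529, 0.1475]
tcp_rot: [[-0.418, 0.909, -0.0], [0.909, 0.418, 0.0], [0.001, -0.0, -1.0]]
force: [-0.4, 0.4, -0.1]
gripper_width: 0.004
grip_force: 0.0
1.975 [0.58157283 0.15290421 0.14752975] [[-0.418, 0.909, -0.0], [0.909, 0.418, 0.0], [0.001, -0.0, -1.0]] [-0.42462751  0.41559457 -0.14410208] 0.003960526338312262
```

View pics/both1.png

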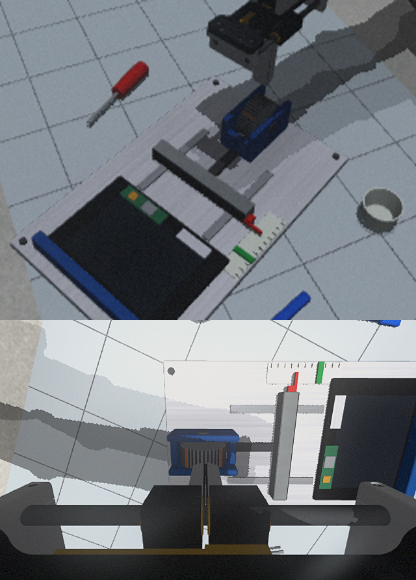

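The wrist view shows the closed fingers over the wheel, which sits at about (205,455) in the composite. The pointer and gauge are both visible at the top, near (292,380) and (320,373). Tool y now lies along jig +x and tool x along jig +y. Next I measure from this view.

```bash
cat > gap.py <<'E'
from meas import *
def gap(c,T=None):
    s=get_state();R=np.array(s['tcp_rot']);p=np.array(s['position'])
    res={}
    for k,z in(('green',.0125),('red',.021)):
        b=sorted(blobs(c,k,(0,0,640,400)),key=lambda t:-t[0])
        for a,ce,m in b:
            q=np.argwhere(m)[:,::-1]
            w=np.array([(R.T@(onplane(c,u,v,z)-p))[[1,0]] for u,v in q])
            r=cv2.minAreaRect(w.astype(np.float32)*1000)
            print(k,a,ce.round(1),'jig-x,y rel TCP mm',(w.mean(0)*1000).round(1),'x-range',(w.min(0)*1000).round(1),(w.max(0)*1000).round(1))
E
python3 - <<'E'
from gap import *
c=dict(np.load('wrist1.npz'));gap(c)
s=get_state();R=np.array(s['tcp_rot']);p=np.array(s['position'])
for a,ce,m in blobs(c,'blue',(200,50,420,250)):
    q=np.argwhere(m)[:,::-1]; w=np.array([byrange(c,u,v) for u,v in q]); w=w[abs(w[:,2]-.07)<.004]
    if len(w)<5: continue
    w=((w-p)@R)[:,[1,0]]*1000; print('blue',a,ce,len(w),w.min(0).round(1),w.max(0).round(1))
E
```

```text
green 409 [501.8 242.6] jig-x,y rel TCP mm [208.1 -58.1] x-range [198.2 -78. ] [218.6 -21.1]
green 273 [492.5  80. ] jig-x,y rel TCP mm [172.2 112.2] x-range [168.2  97.4] [176.2 126.6]
green 199 [510.4 201.1] jig-x,y rel TCP mm [209.8 -10. ] x-range [198.6 -17.7] [218.3  -2.1]
red 206 [452.2  98.6] jig-x,y rel TCP mm [131.   94.2] x-range [123.   83.8] [135.4 111. ]
blue 580 [334.29482759 181.63103448] 565 [-26.1  18.2] [44.1 27. ]
blue 231 [278.65800866 234.11255411] 230 [-49.7 -28.7] [-19.2 -20.3]
blue 47 [342.21276596 234.55319149] 47 [ 19.9 -28.4] [ 29.8 -20.9]
blue 126 [357.4047619  233.94444444] 126 [ 30.6 -28.4] [ 44.4 -21. ]
```

```bash
python3 -m creep '[[-1,-10.5,15,0,0],[-1,-10.5,30,0,0],[-1,-10.5,40,0,0],[-1,-10.5,42,0,0],[-1,-10.5,43,0,0],[-1,-10.5,43,0,0]]'
python3 - <<'E'
from h import *
c=cam('scene');i=c['img'][150:260,300:430,::-1];cv2.imwrite('pics/s2.png',cv2.resize(i,None,fx=4,fy=4,interpolation=cv2.INTER_CUBIC))
E
```

```text
time_s: 2.82
position: [0.5733, 0.1462, 0.1047]
tcp_rot: [[-0.416, 0.909, 0.0], [0.909, 0.416, 0.0], [-0.0, 0.0, -1.0]]
force: [-0.2, 0.1, 0.5]
gripper_width: 0.004
grip_force: 0.0
```

View pics/s2.png

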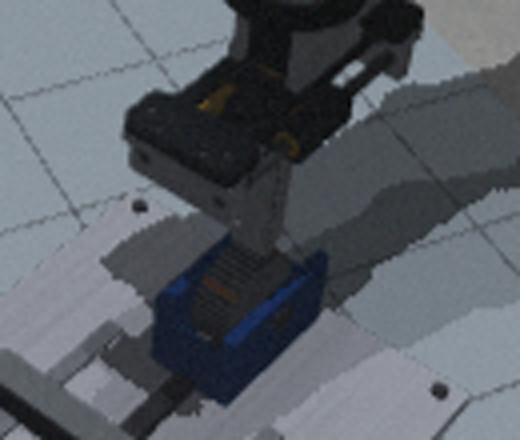

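The fingertips stand just above the wheel, near its back half at about (262,255) in the crop. Next I lower gently to make contact.

```bash
python3 -m creep '[[0,0,0.7,0,0],[0,0,1.2,0,0],[0,0,1.7,0,0],[0,0,1.7,0,0]]' | egrep 'time|pos|force'; python3 -m creep '[[0,0,0.5,0,0],[0,0,1,0,0],[0,0,1,0,0]]'| egrep 'time|pos|force'
```

```text
time_s: 3.38
position: [0.573, 0.1462, 0.1029]
force: [1.0, 1.1, 2.5]
grip_force: 0.9
time_s: 3.75
position: [0.5732, 0.1462, 0.1025]
force: [-4.4, -1.3, 14.9]
grip_force: 7.3
```

```bash
python3 -m creep '[[0,1.5,0,0,0],[0,3.5,0,0,0],[0,6,0,0,0],[0,8.5,0,0,0],[0,11,0,0,0],[0,13.5,0,0,0],[0,16,0,0,0],[0,16,0,0,0]]'| egrep 'time|pos|force'
python3 - <<'E'
from gap import *
gap(cam('wrist'))
E
```

```text
time_s: 4.75
position: [0.5883, 0.1531, 0.1023]
force: [1.1, 1.7, 6.3]
grip_force: 3.6
green 1009 [529.8 240. ] jig-x,y rel TCP mm [203.  -36.9] x-range [192.8 -76.4] [213.6   1. ]
green 390 [518.4  68. ] jig-x,y rel TCP mm [166.1 114.8] x-range [162.   99.4] [170.2 129.1]
red 297 [478.7  90.2] jig-x,y rel TCP mm [131.3  96.8] x-range [123.4  86.9] [135.7 113.4]
```

```bash
python3 -m creep '[[0,0,-3,0,0],[0,-8,-5,0,0],[0,-19,-5,0,0],[0,-19,-2,0,0],[0,-19,-0.5,0,0],[0,-19,0.3,0,0],[0,-19,0.3,0,0],[0,-18,0.3,0,0],[0,-16,0.3,0,0],[0,-13.5,0.3,0,0],[0,-11,0.3,0,0],[0,-8.5,0.3,0,0],[0,-6,0.3,0,0],[0,-3.5,0.3,0,0],[0,-1,0.3,0,0],[0,1,0.3,0,0],[0,2,0.3,0,0],[0,2,0.3,0,0]]'| egrep 'time|pos|force'
python3 - <<'E'
from gap import *
gap(cam('wrist'))
E
```

```text
time_s: 7.05
position: [0.5902, 0.154, 0.1018]
force: [-0.1, 1.4, 6.8]
grip_force: 3.1
green 618 [524.6 258.5] jig-x,y rel TCP mm [201.  -55.3] x-range [190.6 -76. ] [211.6 -19.1]
green 415 [533.3 212.5] jig-x,y rel TCP mm [200.8  -8.9] x-range [190.8 -31. ] [211.3   1.2]
green 389 [516.3  68. ] jig-x,y rel TCP mm [164.  114.7] x-range [160.   99.4] [168.1 129. ]
red 298 [487.2  90.2] jig-x,y rel TCP mm [137.9  96.6] x-range [130.   86.9] [142.3 113.3]
```

```bash
for i in 1; do python3 -m creep '[[0,0,-3,0,0],[0,-8,-5,0,0],[0,-21,-5,0,0],[0,-21,-2,0,0],[0,-21,-0.5,0,0],[0,-21,0,0,0],[0,-21,0,0,0],[0,-20,0,0,0],[0,-18,0,0,0],[0,-15.5,0,0,0],[0,-13,0,0,0],[0,-10.5,0,0,0],[0,-8,0,0,0],[0,-5.5,0,0,0],[0,-3,0,0,0],[0,-1,0,0,0],[0,0,0,0,0],[0,0,0,0,0]]'| egrep 'time|pos|force'; done
python3 -m creep '[[0,0,-3,0,0],[0,-8,-5,0,0],[0,-21,-5,0,0],[0,-21,-2,0,0],[0,-21,-0.5,0,0],[0,-21,0,0,0],[0,-21,0,0,0],[0,-20,0,0,0],[0,-18,0,0,0],[0,-15.5,0,0,0],[0,-13,0,0,0],[0,-10.5,0,0,0],[0,-8,0,0,0],[0,-5.5,0,0,0],[0,-3,0,0,0],[0,-1,0,0,0],[0,0,0,0,0],[0,0,0,0,0]]'| egrep 'time|pos|force'
python3 - <<'E'
from gap import *
gap(cam('wrist'))
E
```

```text
time_s: 9.35
position: [0.5902, 0.1541, 0.1019]
force: [0.6, 1.3, 6.3]
grip_force: 3.1
time_s: 11.6
position: [0.5902, 0.154, 0.1018]
force: [-0.3, 0.6, 6.8]
grip_force: 3.1
green 1077 [527.9 239.3] jig-x,y rel TCP mm [200.6 -36. ] x-range [190.4 -77.1] [211.4   1.2]
green 244 [518.1  62.5] jig-x,y rel TCP mm [164.7 118.9] x-range [160.  100.2] [168.1 129. ]
red 298 [509.   90.1] jig-x,y rel TCP mm [155.4  96.8] x-range [147.6  86.9] [159.8 114.1]
```

```bash
python3 -m creep '[[0,0,-3,0,0],[0,-8,-5,0,0],[0,-21,-5,0,0],[0,-21,-2,0,0],[0,-21,-0.5,0,0],[0,-21,0,0,0],[0,-21,0,0,0],[0,-20,0,0,0],[0,-18,0,0,0],[0,-15.5,0,0,0],[0,-13,0,0,0],[0,-10.5,0,0,0],[0,-8,0,0,0],[0,-6,0,0,0],[0,-5,0,0,0],[0,-5,0,0,0],[0,-5,-5,0,0],[0,-5,-20,0,0],[0,-5,-45,0,0],[0,-5,-45,0,0]]'| egrep 'time|pos|force'
python3 - <<'E'
from gap import *
c=cam('wrist');gap(c)
cv2.imwrite('pics/w9.png',cv2.resize(c['img'][40:200,380:620,::-1],None,fx=3,fy=3,interpolation=cv2.INTER_CUBIC))
E
```

```text
time_s: 14.15
position: [0.5859, 0.1518, 0.1487]
force: [-0.3, -0.4, 0.0]
grip_force: 0.0
green 456 [497.7 237.9] jig-x,y rel TCP mm [204.7 -54. ] x-range [194.9 -75.9] [215.6 -17.8]
green 289 [505.2 197.6] jig-x,y rel TCP mm [205.6  -7.3] x-range [195.  -16.7] [215.4   1.2]
green 190 [487.4  73.6] jig-x,y rel TCP mm [168.1 117.5] x-range [164.8  99.7] [172.9 128.9]
red 205 [488.6  95.3] jig-x,y rel TCP mm [167.3  96.7] x-range [159.4  86.9] [171.6 113.2]
```

View pics/w9.png

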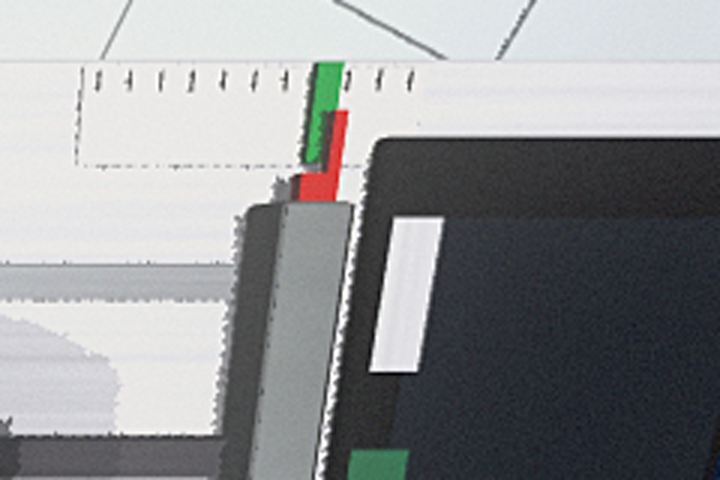

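The pointer lies over the green band: its tip is at about (345,112) in the crop and the band spans columns 305–345. I'll check the offset with depth before deciding whether to correct it.

```bash
python3 - <<'E'
from gap import *
np.set_printoptions(precision=1,suppress=True)
s=get_state();R=np.array(s['tcp_rot']);p=np.array(s['position'])
for n,box in (('wrist',(440,40,540,130)),('scene',(320,270,380,330)),('top',(205,180,240,210))):
  c=cam(n)
  for k in('green','red'):
    for a,ce,m in blobs(c,k,box):
        q=np.argwhere(m)[:,::-1]
        w=np.array([byrange(c,u,v) for u,v in q]);z=w[:,2]*1000;w=((w-p)@R)[:,[1,0]]*1000
        if k=='red': t=w[:,1]>101
        else: t=w[:,1]>115
        w=w[t];z=z[t]
        print(n,k,t.sum(),'z',np.median(z) if len(z) else 0,'x 5/50/95%',np.percentile(w[:,0],[5,50,95]) if len(w) else 0)
c=cam('wrist')
print(((byrange(c,494,112)-p)@R)*1000,((onplane(c,497,109,.037)-p)@R)*1000)
E
```

```text
wrist green 126 z 18.268002926486062 x 5/50/95% [162.  165.7 169.1]
wrist red 61 z 24.803031051249423 x 5/50/95% [165.4 167.3 169.3]
scene green 19 z 18.103354237349656 x 5/50/95% [163.7 167.  169.8]
scene red 10 z 24.490793253603982 x 5/50/95% [167.8 169.1 171.3]
[ 80.9 159.6 107.8] [ 83.6 163.7 110.8]
```

All estimates put the pointer +0.8 to +2 mm past the band's centre. That is inside the band, but I'll roll back about 4 mm (1.5 mm of jaw) to centre it.

```bash
python3 -m creep '[[0,0,20,0,0],[0,0,38,0,0],[0,0,43,0,0],[0,0,44.5,0,0],[0,0,45,0,0],[0,0,45,0,0],[0,-1,45,0,0],[0,-2.5,45,0,0],[0,-4,45,0,0],[0,-4,45,0,0],[0,-4,40,0,0],[0,-4,20,0,0],[0,-4,0,0,0],[0,-4,0,0,0],[0,-4,0,0,0]]'| egrep 'time|pos|force'
python3 - <<'E'
from gap import *
np.set_printoptions(precision=1,suppress=True)
s=get_state();R=np.array(s['tcp_rot']);p=np.array(s['position'])
for n,box in (('wrist',(440,40,540,130)),('scene',(320,270,380,330))):
  c=cam(n)
  for k in('green','red'):
    for a,ce,m in blobs(c,k,box):
        q=np.argwhere(m)[:,::-1]
        w=np.array([byrange(c,u,v) for u,v in q]);w=((w-p)@R)[:,[1,0]]*1000
        w=w[w[:,1]>(101 if k=='red' else 115)]
        print(n,k,len(w),np.percentile(w[:,0],[5,50,95]) if len(w) else 0)
E
```

```text
time_s: 16.27
position: [0.5808, 0.1498, 0.1458]
force: [-0.5, -0.2, -0.3]
grip_force: 0.0
wrist green 126 [167.3 171.  174.4]
wrist red 60 [170.4 172.5 174.5]
scene green 18 [168.6 172.  175.1]
scene red 10 [172.1 173.9 175.3]
```

The jaw barely moved, so that press probably lacked contact. I'll try once more and read the force.

```bash
python3 -m creep '[[0,4,20,0,0],[0,4,38,0,0],[0,4,42,0,0],[0,4,43.5,0,0],[0,4,44,0,0],[0,4,44,0,0]]'| egrep 'time|pos|force'
```

```text
time_s: 17.12
position: [0.5855, 0.1521, 0.1028]
force: [-0.6, 2.6, 12.3]
grip_force: 6.1
```

Contact is good at 12 N. Now I roll back 5 mm, watch the result, then lift.

```bash
python3 -m creep '[[0,-1,0,0,0],[0,-2.5,0,0,0],[0,-4,0,0,0],[0,-5,0,0,0],[0,-5,0,0,0],[0,-5,0,0,0]]'| egrep 'time|pos|force'; python3 -m creep '[[0,0,-5,0,0],[0,0,-25,0,0],[0,0,-55,0,0],[0,0,-70,0,0],[0,0,-70,0,0],[0,0,-70,0,0]]'| egrep 'time|pos|force'
python3 - <<'E'
from gap import *
np.set_printoptions(precision=1,suppress=True)
s=get_state();R=np.array(s['tcp_rot']);p=np.array(s['position'])
for n,box in (('wrist',(400,40,540,180)),('scene',(320,270,380,330))):
  c=cam(n)
  if n=='wrist': cv2.imwrite('pics/w10.png',cv2.resize(c['img'][40:200,380:620,::-1],None,fx=3,fy=3))
  for k in('green','red'):
    for a,ce,m in blobs(c,k,box):
        q=np.argwhere(m)[:,::-1]
        w=np.array([byrange(c,u,v) for u,v in q]);w=((w-p)@R)[:,[1,0]]*1000
        w=w[w[:,1]>(101 if k=='red' else 115)]
        print(n,k,len(w),np.percentile(w[:,0],[5,50,95]) if len(w) else 0)
E
```

```text
time_s: 17.88
position: [0.5814, 0.1502, 0.1031]
force: [0.2, 3.0, 15.3]
grip_force: 7.3
time_s: 18.62
position: [0.5797, 0.1494, 0.1714]
force: [-0.2, -0.1, -0.1]
grip_force: 0.0
wrist green 107 [168.9 172.  175.5]
wrist red 48 [170.8 172.6 174.4]
scene green 19 [170.1 173.2 176.7]
scene red 10 [172.3 173.7 175.4]
```

View pics/w10.png

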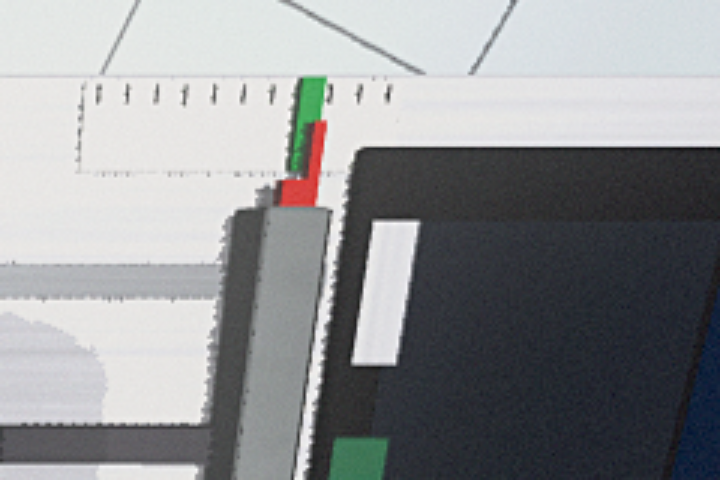

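The pointer (about 318,125 in the crop) stands over the green band, offset about +0.5 mm in both views. The jaw is clear of the tablet and the hand is off.

```bash
python3 -c "from rig import sign_off; print(sign_off())"
```

```text
the job is handed in; nothing more can be done
None
```

I rolled the jaw by the wheel alone until its pointer stood about 0.5 mm from the gauge band's centre (limit 4 mm), clear of the tablet; the hand is off and the job is handed in at about 19 s, with no verdict reported back.

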